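Mount the sample carrier on its two-pin fixture

ROBOT

A 6-joint arm with a two-finger parallel gripper is mounted at the origin on a cart in front of the work surface, level with it; the furniture and walls round the work are solid. World frame = base frame: x ahead of the robot, y to its left, z up, the work surface at z = 0. Lengths are in mm, angles in degrees, forces in N, time in s.
With the tool pointing down it reaches from about 300 to 850 mm from the base axis. Payload 4.2 kg.
Tool frame: the origin (TCP) lies at the very end of the fingers, on their centre line; the grasp point (between the pads) lies 19 mm behind it (env.grasp_offset is the distance from the TCP to the grasp point, in mm); z points along the fingers, y is the line along which they close (so a half turn about z gives the same grasp; the last joint's range is limited). The gripper opens to 91 mm and grips with 3 to 60 N. Pads are 32 mm wide; open, the fingers measure 118 mm over their backs; the gripper's body (76 mm by 178 mm) begins 60 mm behind the grasp point.
Start: joints at [75.459, 18.312, 89.639, -0, 72.044, -1.146], TCP at [133.215, 559.372, 213.976] pointing down, gripper open.
Joint ranges: [-177.97, 177.97], [-48.28, 115.42], [12.27, 149.76], [-77.06, 257.06], [2.81, 150.46], [-146.56, 146.56]. Speed limits (degrees/s): [147.25, 147.25, 180, 180, 180, 180].

INTERFACE

Orientations are given as [roll, pitch, yaw] about the fixed x, y, z axes, in that order (R = Rz(yaw) Ry(pitch) Rx(roll)).
In Python, from workcell import env, eyes gives the robot as it stands.
- The arm moves only by the tool send_rows, never from a script. Its arguments are lists of equal length, an entry for each row: "grip": the opening, from -1 (shut) to 1 (fully open), so that 0 is half open; "xyz": the shift along the world's x, y, z in m, a list of three; "yaw": the turn about the world's z in degrees. A call has 1 to 8 rows; each row is the pose to reach, as a shift and turn from the pose commanded when the call began; what a row does not reach only later rows make up. A row lasts 1/12 s, in which the tool goes at most 41.7 mm and 7.16 degrees, less where a joint would pass 70% of its speed; a pose out of reach is approached as far as the arm can. A call with a gripper value outside its range is refused whole. The fingers move at their own pace and stop on an object; "grip_force" is the grip in N (left out, the last holds). Time passes only in rows, so rows that repeat a pose let the fingers close. It gives the time, the measured TCP pose, the force, the opening and the grip force at its end, in the units of the state.
- env.state(): the state, without advancing time (a new reading comes with each control period).
- eyes.grab_frame(name): name is "side" or "top"; returns a dict with "frame" (384x512x3 uint8, red, green, blue), "fx", "fy", "cx", "cy" (pixels), "pose" (4x4, takes a point from camera to world coordinates). Camera axes: x right, y down, z forward; pixel columns grow to the right and rows downward; lengths in mm; the calibration is good to about 2 mm. A picture is of the moment at which its call begins. There is no depth.
- env.job_done(): hands the job in; it is judged then, once.
The state is a dict: "time_s": time; "qpos": joint angles; "qvel": joint speeds; "effort": joint torques, N m; "ee_pos": TCP position; "ee_rot": TCP orientation; "force": force on the tool from outside, world axes, zero at the start; "torque": the same for the moment, N m; "gripper_width": finger opening in mm; "gripper_force": force on a finger pad.
Only numpy, scipy, OpenCV 4.12 (cv2) and the standard library are available. Lean on these libraries where they do the work, as an engineer would, in place of code of your own. Each camera call takes 0.05 s, during which the arm holds its last target. There are 200 camera calls.

TASK

Take the blue carrier plate out of its storage rack by its upper edge and lay it, black grip bar up, on the sloping rest; let go of it there. Then take it by the grip bar and lower it gently onto the steel fixture so that its round hole goes over the round pin and its slot over the diamond pin, working it until it sits fully home and flat on the base; let go. Leave the glass dish, weight, stopper and tweezers where they are.

Things in the scene. Friction and masses are not known exactly. Their poses are not given: they have to be found in the camera images.
- carrier_mid (a point): Centre of the blue metal carrier plate, 100 x 100 x 8 mm, about 0.22 kg. z: in the plate's plane, to its free upper edge 50 mm away; y: normal to the plate, on the grip bar's side; x: from round hole to slot. Black grip bar centred on the +y face: 16 mm along x, 36 mm along z, 34 mm off the face. It starts upright in the rack, z up; on the fixture it lies flat, y up
- carrier: The same plate; origin at the middle of its lower edge (50 mm below carrier_mid along -z), same axes
- carrier_under (a point): Centre of the plate's underside (the face without the bar), 4 mm from carrier_mid along -y; same axes
- carrier_hole (a point): Centre, on the underside, of the plate's round through hole of 13 mm, 36 mm to -x of the plate's centre; same axes
- carrier_slot (a point): Centre, on the underside, of the plate's through slot, 14 mm along x by 9 mm along z, 36 mm to +x of the plate's centre; same axes
- rack_slot (a point): Storage rack, fixed: grey base 150 x 75 x 8 mm, white rails up to 32 mm above the worktop. Point: centre of the slot's floor, 8 mm above the worktop, where the plate's lower edge stands. z up; slot along x, 105 mm long, 11 mm wide, 24 mm deep. At the start the plate's axes are the rack's, but it leans up to 0.1 rad to the bar side
- rest_seat (a point): Fixed rest: black board 80 mm wide, falling 45 deg to +y (z up); its normal is (0, .707, .707), up-slope (0, -.707, .707). Point: on the board, where the centre of the plate's underside belongs, 65 mm above the worktop. A 12 mm high lip lies 50 mm down-slope; the board ends 10 mm up-slope, so the plate's top 40 mm overhangs. Friction may hold the plate short of the lip: fine
- fixture_seat (a point): Fixture base, fixed, dark steel block 150 (x) x 130 (y) x 16 mm; this point is the centre of its top face, 16 mm above the worktop, z up. The plate's underside centre belongs here, with the plate's x along the fixture's x and the plate's z along the fixture's -y
- round_pin (a point): Foot of the round pin on the base's top, 36 mm to -x of fixture_seat: 12 mm in diameter, 12 mm tall, its upper 6 mm tapering to 7 mm
- diamond_pin (a point): Foot of the diamond pin on the base's top, 36 mm to +x of fixture_seat: rhombus 8 mm (y) by 5 mm (x), 10 mm tall, its upper 5 mm tapering to half
- petri: Bystander: flat round glass dish with lid, 74 mm wide, 16 mm high; origin at the centre of its underside
- weight: Bystander: brass-coloured cylindrical balance weight with a knob, 27 mm wide, 34 mm high; origin at the centre of its underside
- stopper: Bystander: red rubber stopper, 34 mm wide, 25 mm high; origin at the centre of its underside
- tweezers: Bystander: steel tweezers lying flat, 137 mm long, 18 mm wide, 9 mm high; origin at the centre of its underside
Mind the look-alikes: they are no part of the job. Leave any turquoise look-alike of the part that bears fixture_seat alone. Of the things shaped like the part that bears rest_seat, the aluminium one is meant.

How it is judged (in metres and radians):
On the way, in this order (a step that is already met when the one before it is completed fails the run):
1. the carrier lies on the sloping rest, bar up, and has been let go (distance between carrier_under and rest_seat below 0.03 m and angle between carrier_mid's own y axis and vertical between 0.65 and 0.9 rad and contact force between the fingers and carrier below 0.1 N and linear speed of carrier below 0.02 m/s), for 0.2 s.
2. the carrier sits home on both pins (horizontal distance between carrier_hole and round_pin below 0.002 m and horizontal distance between carrier_slot and diamond_pin below 0.0035 m and z of carrier_under in the frame of fixture_seat between -0.003 and 0.0015 m and angle between carrier_mid's own y axis and vertical below 0.025 rad and linear speed of carrier below 0.01 m/s), for 0.2 s.
At the end, for the whole second after the job is handed in: The carrier lies flat on the fixture (within 0.025 rad, underside within 1.5 mm of the base), round hole within 2 mm of the round pin and slot within 3.5 mm of the diamond pin, released and at rest (all of step 2 and contact force between the fingers and carrier below 0.1 N); the robot touches nothing.
It fails at once if a bystander (dish, weight, stopper, tweezers) is moved more than 20 mm (distance of any of petri, weight, stopper, tweezers from where it was at the start of the episode above 0.02 m).
It fails at once if the carrier is forced or dropped onto the fixture (more than 80 N between them) (contact force between carrier and fixture above 80 N).
It also fails if it takes over 64 s, if anything falls off the work surface, if the arm or the gripper's body presses on something with over 40 N, if the wrist force passes 120 N, or if a joint passes its speed limit or range.

## Working session

There is one attempt and no reset: what is moved stays moved. The work goes in short steps, Python scripts to look and compute and a tool call to move; the robot and the scene stay as the last step left them, time stands still between calls to the robot, and variables do not carry over. Pictures are saved under pics/ and viewed, at most 10 in all, crops included, and the job is handed in when it is done.

Besides the shell and the picture viewer there is one more tool, called after "Emit:" as name([rows], argument=value, ...), one row to a line, values as JSON. send_rows: Moves the arm, as the interface text tells. Its arguments: {"type":"object","properties":{"grip":{"type":"array"},"xyz":{"type":"array"},"yaw":{"type":"array"},"grip_force":{"type":"number"}},"required":["grip","xyz","yaw"]}

```bash
ls; mkdir -p pics; python3 - <<'E'
from workcell import env, eyes
import cv2, numpy as np
print(env.state(), env.grasp_offset)
ims=[]
for n in("side","top"):
    f=eyes.grab_frame(n); print(n,f["fx"],f["fy"],f["cx"],f["cy"],np.round(f["pose"],3).tolist())
    cv2.imwrite(f"pics/{n}0.png",cv2.resize(f["frame"][:,:,::-1],(768,576),interpolation=cv2.INTER_CUBIC))
E
```

```text
pics
{'time_s': 0.0, 'qpos': array([ 7.54589587e+01,  1.83500755e+01,  8.97072749e+01, -1.15022368e-03,
        7.20436496e+01, -1.14552518e+00]), 'qvel': array([-0.07835185,  0.04248435, -0.00722267,  0.04770091, -0.06687472,
        0.08946486]), 'effort': array([ 1.45348848e-03, -4.12473035e+01, -2.31967843e+01,  7.27920304e-02,
        4.59333602e-02, -1.50429091e-04]), 'ee_pos': array([133.08366925, 558.85773531, 213.13009259]), 'ee_rot': array([-1.79898998e+02, -9.25822547e-04,  1.66604839e+02]), 'force': array([0.37360468, 0.24126256, 0.14644552]), 'torque': array([-0.02714275,  0.01317304,  0.03395213]), 'gripper_force': 0.0, 'gripper_width': 91.30502243905023} 18.8
side 462.93067685125834 462.93067685125834 254.90712347623614 192.4416211228511 [[0.921, -0.177, 0.347, 34.153], [-0.389, -0.462, 0.797, -1466.463], [0.019, -0.869, -0.494, 848.656], [0.0, 0.0, 0.0, 1.0]]
top 406.6821495561012 406.6821495561012 260.4343199985975 188.9106216570808 [[0.017, -0.995, 0.101, 439.879], [-1.0, -0.019, -0.019, -196.449], [0.02, -0.1, -0.995, 1394.329], [0.0, 0.0, 0.0, 1.0]]
```

View pics/side0.png

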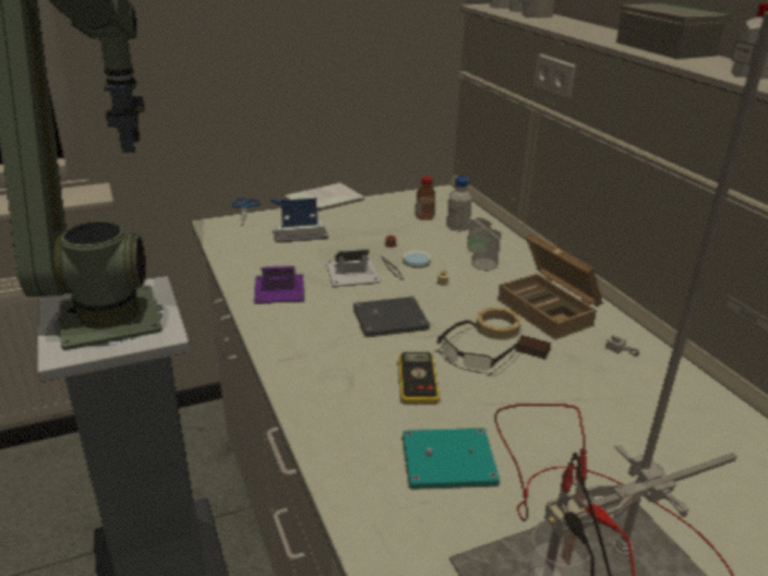

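View pics/top0.png

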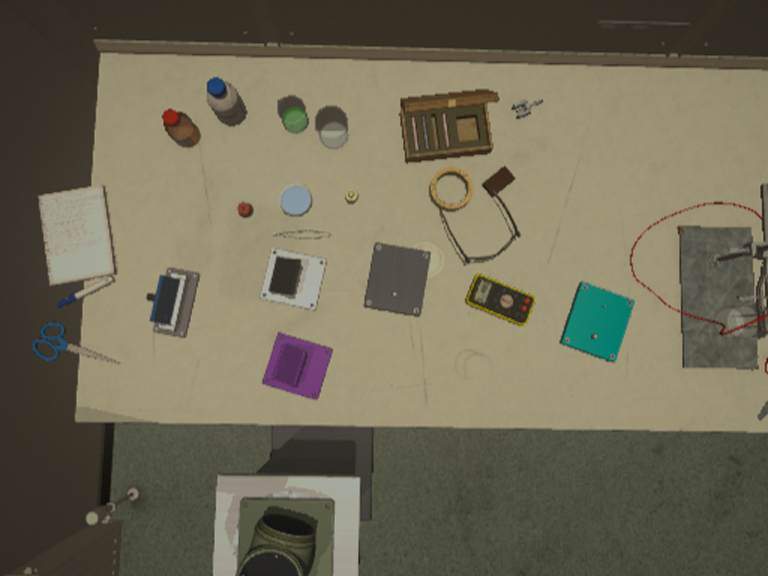

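Candidates (top picture, 768 px scale):
- Blue plate in the rack at (170,300). The other blue thing is the scissors at (50,340), so I take the plate.
- Rest: aluminium at (293,280) or purple at (297,365). I take the aluminium one.
- Fixture: dark steel at (398,278) or turquoise at (597,320). I take the steel one.

Next is one close crop to check these choices.

```bash
cat > h.py <<'E'
from workcell import env, eyes
import cv2, numpy as np
def grab(n): return eyes.grab_frame(n)
def proj(f,p):
    T=np.linalg.inv(f["pose"]); q=T[:3,:3]@np.asarray(p,float)+T[:3,3]
    return np.array([f["fx"]*q[0]/q[2]+f["cx"], f["fy"]*q[1]/q[2]+f["cy"]])
def ray(f,uv):
    d=f["pose"][:3,:3]@np.array([(uv[0]-f["cx"])/f["fx"],(uv[1]-f["cy"])/f["fy"],1.]); return f["pose"][:3,3],d/np.linalg.norm(d)
def onz(f,uv,z):
    o,d=ray(f,uv); return o+d*(z-o[2])/d[2]
def tri(f1,u1,f2,u2):
    o1,d1=ray(f1,u1);o2,d2=ray(f2,u2)
    s=np.linalg.lstsq(np.c_[d1,-d2],o2-o1,rcond=None)[0]
    a,b=o1+d1*s[0],o2+d2*s[1]; return (a+b)/2,np.linalg.norm(a-b)
def crop(f,x0,y0,x1,y1,k):
    return cv2.resize(f["frame"][y0:y1,x0:x1,::-1],None,fx=k,fy=k,interpolation=cv2.INTER_CUBIC)
E
python3 - <<'E'
from h import *
t=grab("top");s=grab("side")
a=crop(t,90,150,300,230,3.8); b=crop(s,160,120,300,230,2.7)
a=cv2.convertScaleAbs(a,alpha=1.5);b=cv2.convertScaleAbs(b,alpha=1.5)
w=np.zeros((a.shape[0]+b.shape[0],max(a.shape[1],b.shape[1]),3),np.uint8)
w[:a.shape[0],:a.shape[1]]=a; w[a.shape[0]:,:b.shape[1]]=b
print(w.shape); cv2.imwrite("pics/c1.png",w); np.save("t0.npy",t["frame"]);np.save("s0.npy",s["frame"])
for p in([133,559,213],[0,0,0],[500,0,0]): print(proj(t,p),proj(s,p))
E
```

```text
(601, 798, 3)
[-21.93852895 336.12551579] [87.42042627 97.97256993]
[189.79486794 363.12118124] [ 73.10096469 211.92434631]
[194.9036422  211.22428457] [212.95603509 186.58816729]
```

View pics/c1.png

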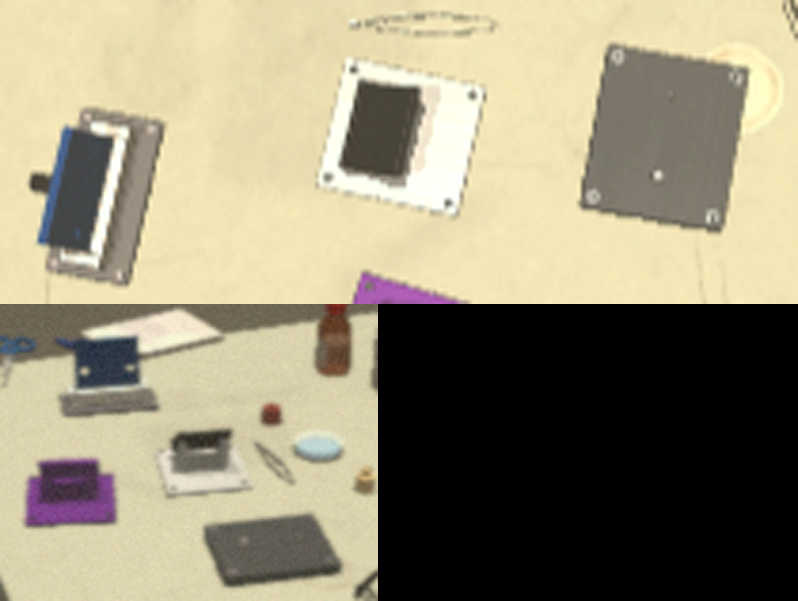

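The choice holds. In the top crop the plate is at (75,190) with its bar on the left (world +y). The aluminium rest has its black board at (382,130), falling left. The steel fixture is at (665,138), with the round pin at (657,175) and the diamond pin at (671,97). All three frames have small yaws.

```bash
python3 - <<'E'
from h import *
t=grab("top");s=grab("side")
def hsv(f): return cv2.cvtColor(cv2.medianBlur(cv2.resize(f["frame"],None,fx=4,fy=4,interpolation=cv2.INTER_CUBIC),5),cv2.COLOR_RGB2HSV)
H=hsv(t)
P=lambda x,y:(int((x/3.8+90)*4),int((y/3.8+150)*4))
for n,p in dict(rackbase=(145,190),rail=(115,160),plate=(80,190),edge=(48,200),bar=(38,182),board=(380,130),shadow=(428,130),white=(455,150),fixt=(690,150),table=(540,150),foot=(410,150)).items():
    x,y=P(*p); print(n,H[y,x])
def rects(mask,roi,z,name):
    m=np.zeros_like(mask); (a,b),(c,d)=P(*roi[:2]),P(*roi[2:]); m[b:d,a:c]=mask[b:d,a:c]
    m=cv2.morphologyEx(m,cv2.MORPH_OPEN,np.ones((5,5)));m=cv2.morphologyEx(m,cv2.MORPH_CLOSE,np.ones((9,9)))
    c=max(cv2.findContours(m,cv2.RETR_EXTERNAL,cv2.CHAIN_APPROX_NONE)[0],key=cv2.contourArea)[:,0].astype(float)
    w=np.array([onz(t,((u+.5)/4-.5,(v+.5)/4-.5),z)[:2] for u,v in c],np.float32)
    r=cv2.minAreaRect(w); print(name,np.round(r[0],1),np.round(r[1],1),round(r[2],2)); print(np.round(cv2.boxPoints(r),1).tolist())
V=H[...,2].astype(int);S=H[...,1].astype(int);hue=H[...,0]
tab=H[P(540,150)[1],P(540,150)[0]]
dark=((V<tab[2]*0.7)).astype(np.uint8)
rects(dark,(570,30,765,240),16,"fixture")
rects((V<60).astype(np.uint8),(330,65,440,195),65,"board@65")
rects(((S<35)&(V>tab[2]*.8)).astype(np.uint8),(310,50,495,220),8,"restbase")
nt=(((S<50)|(V<tab[2]*.7))).astype(np.uint8)
rects(nt,(25,95,175,295),8,"rack")
E
```

```text
rackbase [16 39 97]
rail [ 34  12 173]
plate [90 11 48]
edge [105  76 101]
bar [23 61 50]
board [22 57 49]
shadow [ 19  38 162]
white [ 36  21 174]
fixt [20 37 83]
table [ 24  63 162]
foot [21 40 82]
fixture [ 589.6 -235.3] [132.4 152.8] 81.13
[[503.8999938964844, -288.8999938964844], [654.9000244140625, -312.3999938964844], [675.2999877929688, -181.60000610351562], [524.2999877929688, -158.10000610351562]]
board@65 [588.2  10.6] [53.  78.2] 79.2
[[544.9000244140625, -8.100000381469727], [621.7000122070312, -22.799999237060547], [631.5999755859375, 29.299999237060547], [554.7999877929688, 43.900001525878906]]
restbase [587.7   1.2] [128.4 118.4] 78.76
[[517.0999755859375, -50.20000076293945], [633.2000122070312, -73.30000305175781], [658.2000122070312, 52.70000076293945], [542.0999755859375, 75.80000305175781]]
rack [531.5 277.3] [108.5 149.5] 80.11
[[448.5, 236.60000610351562], [595.9000244140625, 211.0], [614.5, 317.8999938964844], [467.20001220703125, 343.5]]
```

```bash
python3 - <<'E'
from h import *
t=grab("top");s=grab("side")
def up(f): return cv2.cvtColor(cv2.medianBlur(cv2.resize(f["frame"],None,fx=4,fy=4,interpolation=cv2.INTER_CUBIC),5),cv2.COLOR_RGB2HSV).astype(int)
def rect(f,m,box):
    q=np.zeros(m.shape,np.uint8);a,b,c,d=[int(4*v) for v in box];q[b:d,a:c]=m[b:d,a:c]
    c=max(cv2.findContours(q,cv2.RETR_EXTERNAL,cv2.CHAIN_APPROX_NONE)[0],key=cv2.contourArea)
    return (cv2.boxPoints(cv2.minAreaRect(c))+.5)/4-.5, c[:,0]
H=up(t); m=(H[...,0]>85)&(H[...,0]<125)&(H[...,1]>45)&(H[...,2]>60)
b,c=rect(t,m,(95,178,130,225)); w=np.array([onz(t,p,107)[:2] for p in b]); print("blue edge@107",w.round(1).tolist(),w.mean(0))
# rail bright
m=(H[...,1]<32)&(H[...,2]>130)
b,c=rect(t,m,(95,178,135,225)); w=np.array([onz(t,p,32)[:2] for p in b]); print("rail@32",w.round(1).tolist(),w.mean(0))
# side: plate blue corners
Hs=up(s); m=(Hs[...,0]>95)&(Hs[...,0]<130)&(Hs[...,1]>60)
b,c=rect(s,m,(183,125,216,160)); print("side plate px",b.round(1).tolist())
# predicted side corners for slot estimate
e=np.array([np.cos(np.radians(-9.85)),np.sin(np.radians(-9.85)),0]);n=np.array([-e[1],e[0],0]);o=np.array([528.6,260.7,8])
for L in(0,.05,.1):
  z=np.cos(L)*np.array([0,0,1])+np.sin(L)*n
  print(L,(o+100*z).round(1),[proj(s,o+sx*50*e+100*z-4*n).round(1).tolist() for sx in(-1,1)],[proj(t,o+sx*50*e+100*z).round(1).tolist() for sx in(-1,1)])
# fixture pins bright in top
F=np.array([589.6,-235.3,28]);e=np.array([np.cos(np.radians(-8.87)),np.sin(np.radians(-8.87)),0])
print("pins pred px",proj(t,F-36*e),proj(t,F+36*e-[0,0,2]))
g=t["frame"].max(2).astype(float);q=g[180:205,255:275];y,x=np.unravel_index(q.argmax(),q.shape);k=q[y-2:y+3,x-2:x+3]-90;k=k.clip(0)
yy,xx=np.mgrid[-2:3,-2:3];u=(255+x+(k*xx).sum()/k.sum(),180+y+(k*yy).sum()/k.sum());print("round pin px",u,onz(t,u,27))
E
```

```text
blue edge@107 [[484.1, 284.6], [579.4, 268.3], [577.4, 258.7], [482.1, 275.0]] [530.76801106 271.66462007]
rail@32 [[472.2, 291.5], [590.2, 243.3], [576.6, 212.9], [458.8, 261.3]] [524.45163306 252.23833954]
side plate px [[182.60000610351562, 132.89999389648438], [209.8000030517578, 132.60000610351562], [210.0, 149.39999389648438], [182.8000030517578, 149.6999969482422]]
0 [528.6 260.7 108. ] [[186.8, 135.3], [211.0, 133.6]] [[103.7, 214.7], [110.9, 183.5]]
0.05 [529.5 265.6 107.9] [[186.7, 134.8], [210.9, 133.2]] [[102.2, 214.4], [109.4, 183.3]]
0.1 [530.3 270.5 107.5] [[186.6, 134.5], [210.7, 132.8]] [[100.7, 214.1], [107.9, 183.0]]
pins pred px [262.59939456 196.06761546] [266.20681442 175.29619658]
round pin px (np.float64(262.701244813278), np.float64(195.6390041493776)) [ 555.57163099 -230.092665     27.        ]
```

Emit:
send_rows([
  [0.396,-0.297,0],
  [0.396,-0.297,0],
  [0.396,-0.297,0],
  [0.396,-0.297,0],
  [0.396,-0.297,0],
  [0.396,-0.297,0],
  [0.396,-0.297,0],
  [0.396,-0.297,0],
], grip=[1,1,1,1,1,1,1,1], yaw=[3.6,3.6,3.6,3.6,3.6,3.6,3.6,3.6], grip_force=30)

```text
time_s: 1.07
ee_pos: [401.2, 357.9, 214.2]
ee_rot: [180.0, 0.0, 170.2]
force: [0.2, 1.4, 0.5]
gripper_width: 91.3
gripper_force: 0.0
```

Emit:
send_rows([
  [0.128,-0.096,0],
  [0.128,-0.096,0],
  [0.128,-0.096,0],
  [0.128,-0.096,0],
  [0.128,-0.096,-0.02],
  [0.128,-0.096,-0.05],
  [0.128,-0.096,-0.05],
], grip=[1,1,1,1,1,1,1], yaw=[0,0,0,0,0,0,0])

```text
time_s: 1.65
ee_pos: [525.3, 261.1, 158.8]
ee_rot: [-179.7, -0.5, 170.1]
force: [-0.9, -0.1, -1.7]
gripper_width: 91.4
gripper_force: 0.0
```

```bash
python3 - <<'E'
from h import *
t=grab("top");s=grab("side");print(env.state()["ee_pos"])
a=crop(t,80,160,180,240,5);b=crop(s,150,80,250,170,3.5)
w=np.zeros((400,860,3),np.uint8);w[:,:500]=a;w[:315,505:855]=b;w=w[:,:800]
cv2.imwrite("pics/g1.png",cv2.convertScaleAbs(w,alpha=1.4))
p=env.state()["ee_pos"];print((proj(t,p)-[80,160])*5,(proj(s,p)-[150,80])*3.5+[505,0])
E
```

```text
[527.34924588 263.1484446  163.48222999]
[100.00037835 190.25906709] [672.52725448 144.20521958]
```

View pics/g1.png

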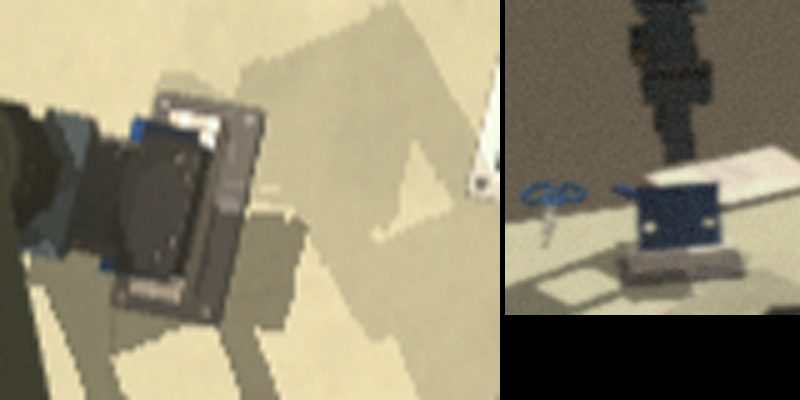

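The picture shows the gripper centred over the plate: in the side half the fingertips are at (678,165) and the plate's top edge is at (680,185). Next I descend and grip.

Emit:
send_rows([
  [0.001,0,-0.03],
  [0.001,0,-0.06],
  [0.001,0,-0.081],
  [0.001,0,-0.081],
  [0.001,0,-0.081],
  [0.001,0,-0.081],
  [0.001,0,-0.081],
  [0.001,0,-0.081],
], grip=[1,1,1,1,-1,-1,-1,-1], yaw=[0,0,0,0,0,0,0,0], grip_force=30)

```text
time_s: 2.42
ee_pos: [530.0, 264.1, 85.1]
ee_rot: [179.9, 0.2, 170.2]
force: [-0.4, -0.6, 0.5]
gripper_width: 67.3
gripper_force: 0.0
```

Emit:
send_rows([
  [0,0,0],
  [0,0,0],
  [0,0,0],
  [0,0,0],
  [0,0,0],
  [0,0,0],
], grip=[-1,-1,-1,-1,-1,-1], yaw=[0,0,0,0,0,0])

```text
time_s: 2.92
ee_pos: [528.9, 263.4, 82.9]
ee_rot: [180.0, -0.0, 170.2]
force: [-0.2, -0.6, 0.1]
gripper_width: 27.2
gripper_force: 0.0
```

Emit:
send_rows([
  [0,0,0],
  [0,0,0],
  [0,0,0],
  [0,0,0],
  [0,0,0],
  [0,0,0],
], grip=[-1,-1,-1,-1,-1,-1], yaw=[0,0,0,0,0,0])

```text
time_s: 3.42
ee_pos: [529.1, 264.2, 82.9]
ee_rot: [179.9, 0.0, 170.2]
force: [-0.2, 4.2, -3.0]
gripper_width: 8.0
gripper_force: 29.9
```

Emit:
send_rows([
  [0,0,0.015],
  [0,0,0.045],
  [0,0,0.08],
  [0.005,-0.02,0.1],
  [0.015,-0.06,0.1],
  [0.025,-0.1,0.1],
  [0.035,-0.14,0.1],
  [0.045,-0.175,0.1],
], grip=[-1,-1,-1,-1,-1,-1,-1,-1], yaw=[0,0,0,0,-0.5,-1.2,-1.2,-1.2], grip_force=40)

```text
time_s: 4.08
ee_pos: [572.9, 85.2, 182.6]
ee_rot: [-179.8, -0.1, 169.0]
force: [0.4, 0.8, -3.0]
gripper_width: 8.0
gripper_force: 40.0
```

Emit:
send_rows([
  [0.009,-0.03,0],
  [0.017,-0.055,0],
  [0.017,-0.064,0],
  [0.017,-0.064,0],
  [0.017,-0.064,0],
], grip=[-1,-1,-1,-1,-1], yaw=[0,0,0,0,0])

```text
time_s: 4.5
ee_pos: [590.0, 24.3, 182.4]
ee_rot: [-180.0, -0.1, 168.9]
force: [-0.2, 0.7, -2.6]
gripper_width: 7.9
gripper_force: 40.0
```

```bash
python3 - <<'E'
from h import *
t=grab("top");s=grab("side");print(env.state()["ee_pos"],env.state()["gripper_width"])
a=crop(t,150,150,240,230,5);b=crop(s,190,80,280,200,3.8)
w=np.zeros((460,800,3),np.uint8);w[:400,:450]=a;w[:456,455:797]=b
cv2.imwrite("pics/g2.png",cv2.convertScaleAbs(w,alpha=1.4))
p=env.state()["ee_pos"];print((proj(t,p)-[150,150])*5,(proj(s,p)-[190,80])*3.8+[455,0],(proj(s,p-[0,0,75])-[190,80])*3.8+[455,0])
E
```

```text
[590.17199439  25.48932393 182.74813101] 7.717105404783248
[144.14314708 140.5650736 ] [617.44689625 212.75031366] [617.76244047 282.88799659]
```

View pics/g2.png

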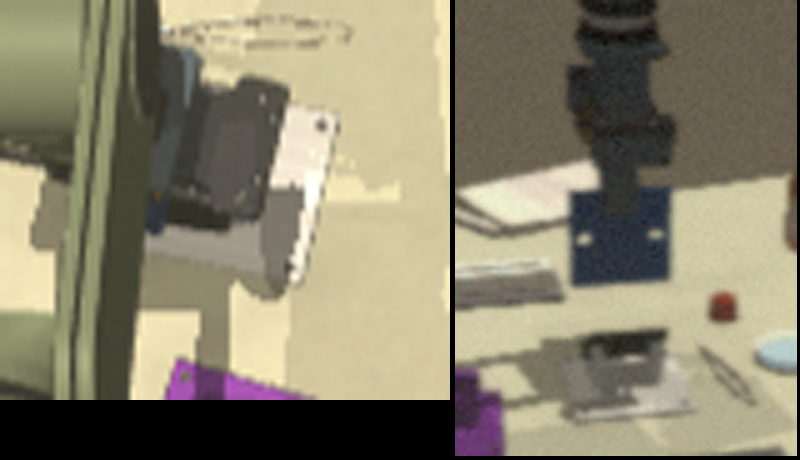

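The plate is held upright, with its bottom edge at (618,283) as predicted and its centre at x 620. The board's top edge is centred at about (622,338). Next I lower it onto the board.

Emit:
send_rows([
  [0,0,-0.025],
  [0,0,-0.05],
  [0,0,-0.06],
  [0,0,-0.064],
  [0,0,-0.067],
  [0,0,-0.069],
  [0,0,-0.07],
  [0,0,-0.07],
], grip=[-1,-1,-1,-1,-1,-1,-1,-1], yaw=[0,0,0,0,0,0,0,0])

```text
time_s: 5.27
ee_pos: [591.3, 26.0, 115.3]
ee_rot: [179.8, 0.1, 169.0]
force: [-3.4, 4.3, 4.0]
gripper_width: 7.8
gripper_force: 40.0
```

Emit:
send_rows([
  [0,0,0],
  [0,0,0],
  [-0.001,-0.005,0],
  [-0.002,-0.01,0],
  [-0.003,-0.015,0],
  [-0.004,-0.02,0],
  [-0.005,-0.025,0],
  [-0.005,-0.025,0],
], grip=[-0.6,-0.6,-0.6,-0.6,-0.6,-0.6,-0.6,-0.6], yaw=[0,0,0,0,0,0,0,0])

```text
time_s: 5.93
ee_pos: [585.6, -2.0, 112.9]
ee_rot: [-180.0, -0.0, 168.9]
force: [-0.5, -1.1, 1.0]
gripper_width: 17.8
gripper_force: 0.4
```

```bash
python3 - <<'E'
from h import *
t=grab("top");s=grab("side");print(env.state()["ee_pos"],env.state()["gripper_width"],env.state()["force"])
a=crop(t,150,150,240,230,5);b=crop(s,190,80,280,200,3.8)
w=np.zeros((460,800,3),np.uint8);w[:400,:450]=a;w[:456,455:797]=b
cv2.imwrite("pics/g3.png",cv2.convertScaleAbs(w,alpha=1.4))
E
```

```text
[585.86029682  -1.21847493 113.04664489] 18.156654338043136 [-0.74081282 -1.14784105  0.51115842]
```

View pics/g3.png

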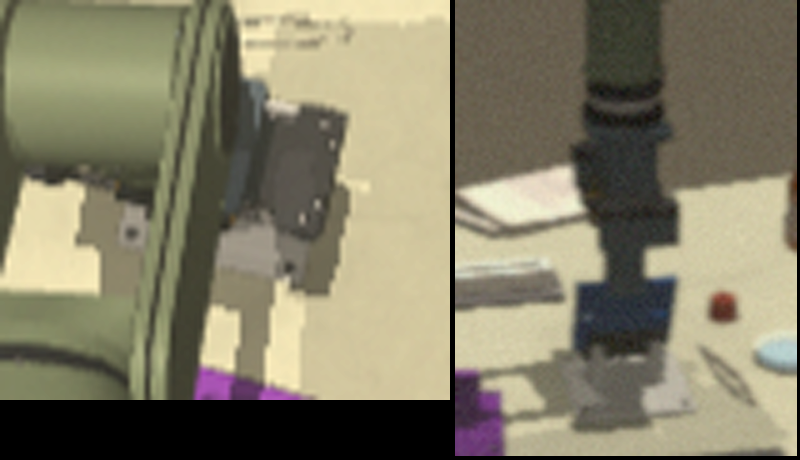

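The plate leans back over the board; its top edge is at about (625,285), behind the -y finger. Next I open slowly so that the finger lets it down.

Emit:
send_rows([
  [0,0,0],
  [0,0,0],
  [0,0,0],
  [0,0,0],
  [0,0,0],
  [0,0,0],
  [0,0,0],
  [0,0,0],
], grip=[-0.4,-0.3,-0.2,0,0.3,1,1,1], yaw=[0,0,0,0,0,0,0,0])

```text
time_s: 6.7
ee_pos: [585.9, -0.5, 113.0]
ee_rot: [180.0, 0.0, 169.0]
force: [0.3, 0.7, 0.1]
gripper_width: 67.2
gripper_force: 0.0
```

Emit:
send_rows([
  [0,0,0],
  [0,0,0],
  [0,0,0],
  [0,0,0],
  [0,0,0.02],
  [0,0,0.05],
  [0,0,0.09],
  [0,0,0.1],
], grip=[1,1,1,1,1,1,1,1], yaw=[0,0,0,0,0,0,0,0])

```text
time_s: 7.37
ee_pos: [588.7, -0.7, 219.1]
ee_rot: [179.9, 0.6, 169.0]
force: [0.7, 0.2, 0.4]
gripper_width: 91.1
gripper_force: 0.0
```

```bash
python3 - <<'E'
from h import *
t=grab("top");s=grab("side");print(env.state()["ee_pos"],env.state()["gripper_width"],env.state()["force"])
a=crop(t,150,150,240,230,5);b=crop(s,190,80,280,200,3.8)
w=np.zeros((460,800,3),np.uint8);w[:400,:450]=a;w[:456,455:797]=b
cv2.imwrite("pics/g4.png",cv2.convertScaleAbs(w,alpha=1.4))
E
```

```text
[587.56775471  -0.66410049 216.04864771] 91.18608535620878 [ 0.14396338 -0.72390484 -0.73709367]
```

View pics/g4.png

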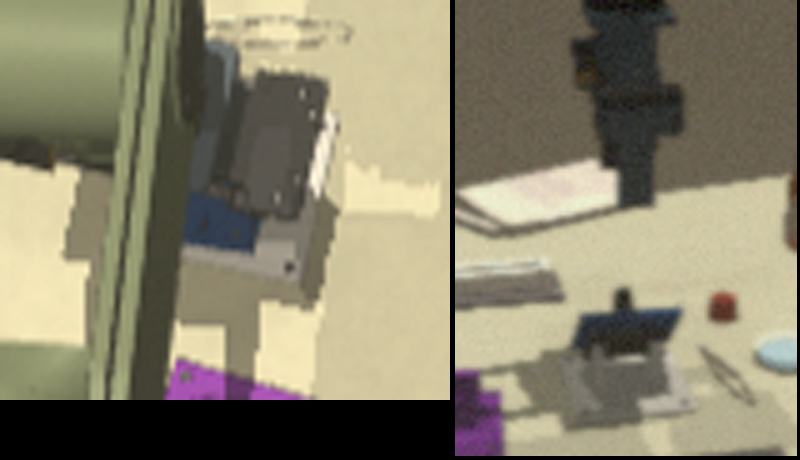

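The plate lies on the rest, bar up: in the side half the bar's top is at (624,298) and the plate's upper edge runs from (585,312) to (680,308). Next I move aside, turning the tool for the bar, and measure.

Emit:
send_rows([
  [0,0.04,0],
  [0,0.08,0],
  [0,0.12,0],
  [0,0.16,0],
  [0,0.16,0],
  [0,0.16,0],
  [0,0.16,0],
  [0,0.16,0],
], grip=[1,1,1,1,1,1,1,1], yaw=[-7,-14,-21,-28,-35,-42,-49,-56])

```text
time_s: 8.13
ee_pos: [584.7, 159.7, 210.4]
ee_rot: [-179.8, -0.0, 113.0]
force: [0.2, 0.5, -0.7]
gripper_width: 90.8
gripper_force: 0.0
```

Emit:
send_rows([
  [0,0,0],
  [0,0,0],
  [0,0,0],
  [0,0,0],
  [0,0,0],
  [0,0,0],
  [0,0,0],
], grip=[1,1,1,1,1,1,1], yaw=[-7,-14,-21,-28,-34,-34,-34])

```text
time_s: 8.72
ee_pos: [585.1, 159.2, 211.2]
ee_rot: [-179.8, 0.1, 79.5]
force: [-0.3, -0.0, 0.0]
gripper_width: 91.1
gripper_force: 0.0
```

```bash
python3 - <<'E'
from h import *
t=grab("top");s=grab("side");st=env.state();print(st["ee_pos"],st["ee_rot"],st["qpos"].round(1))
a=crop(t,150,150,240,230,5);b=crop(s,190,80,280,200,3.8)
w=np.zeros((460,800,3),np.uint8);w[:400,:450]=a;w[:456,455:797]=b
cv2.imwrite("pics/g5.png",cv2.convertScaleAbs(w,alpha=1.4))
y=np.radians(-11);ex=np.array([np.cos(y),np.sin(y),0]);ey=np.array([-np.sin(y),np.cos(y),0]);S=np.array([585,-5.6,65]);n=(ey+[0,0,1])*.7071;u=(-ey+[0,0,1])*.7071
for nm,q in dict(bartop1=38*n+18*u+4*n,bartop2=42*n-18*u,tl=50*u+8*n-50*ex,tr=50*u+8*n+50*ex,utl=50*u-50*ex,utr=50*u+50*ex).items():
    print(nm,((proj(t,S+q)-[150,150])*5).round(),((proj(s,S+q)-[190,80])*3.8+[455,0]).round())
E
```

```text
[585.42038796 159.24741161 211.89867911] [-1.79906351e+02  4.46971442e-02  7.94540417e+01] [14.1 21.3 85.4 -0.  73.4 24.7]
bartop1 [188. 159.] [621. 289.]
bartop2 [156. 155.] [617. 302.]
tl [243. 251.] [578. 315.]
tr [278.  99.] [680. 307.]
utl [253. 254.] [579. 323.]
utr [287. 102.] [681. 315.]
```

View pics/g5.png

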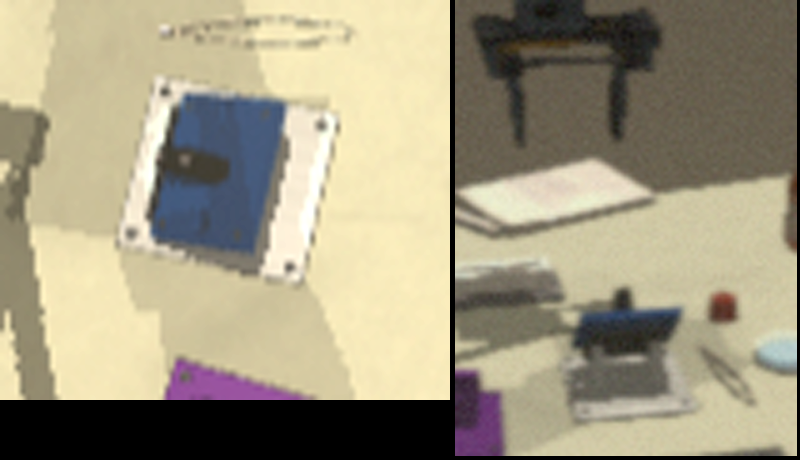

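The top half shows the plate's upper edge from (247,252) to (285,103) and the bar's dark blob centred at (195,165). That is within about 4 mm of the prediction, so I take the bar.

Emit:
send_rows([
  [0.001,-0.04,0],
  [0.002,-0.08,0],
  [0.003,-0.12,0],
  [0.003,-0.147,-0.02],
  [0.003,-0.147,-0.05],
  [0.003,-0.147,-0.085],
  [0.003,-0.147,-0.11],
  [0.003,-0.147,-0.115],
], grip=[1,1,1,1,1,1,1,1], yaw=[-1,-1,-1,-1,-1,-1,-1,-1], grip_force=20)

```text
time_s: 9.48
ee_pos: [585.3, 12.0, 93.1]
ee_rot: [-179.5, 0.1, 78.4]
force: [-0.6, -0.5, 0.4]
gripper_width: 91.2
gripper_force: 0.0
```

Emit:
send_rows([
  [0,0,-0.006],
  [0,0,-0.012],
  [0,0,-0.017],
  [0,0,-0.017],
  [0,0,-0.017],
  [0,0,-0.017],
  [0,0,-0.017],
  [0,0,-0.017],
], grip=[1,1,1,1,-1,-1,-1,-1], yaw=[0,0,0,0,0,0,0,0])

```text
time_s: 10.15
ee_pos: [589.2, 12.4, 81.6]
ee_rot: [179.9, -0.0, 78.3]
force: [0.2, -0.4, -0.9]
gripper_width: 67.2
gripper_force: 0.0
```

Emit:
send_rows([
  [0,0,0],
  [0,0,0],
  [0,0,0],
  [0,0,0],
  [0,0,0],
  [0,0,0],
  [0,0,0],
  [0,0,0],
], grip=[-1,-1,-1,-1,-1,-1,-1,-1], yaw=[0,0,0,0,0,0,0,0])

```text
time_s: 10.82
ee_pos: [589.4, 12.2, 81.2]
ee_rot: [179.9, 0.0, 78.4]
force: [0.4, 0.3, -1.0]
gripper_width: 15.7
gripper_force: 20.0
```

Emit:
send_rows([
  [0,0,0.015],
  [0,0,0.035],
  [0,0,0.06],
  [-0.003,0.03,0.07],
  [-0.008,0.065,0.07],
  [-0.011,0.1,0.07],
  [-0.014,0.13,0.07],
  [-0.014,0.133,0.07],
], grip=[-1,-1,-1,-1,-1,-1,-1,-1], yaw=[0,0,0,0,0,0,0,0])

```text
time_s: 11.48
ee_pos: [573.7, 150.1, 150.4]
ee_rot: [-179.9, -0.1, 78.5]
force: [-0.3, -0.3, -3.0]
gripper_width: 15.8
gripper_force: 20.0
```

```bash
python3 - <<'E'
from h import *
t=grab("top");s=grab("side");st=env.state();print(st["ee_pos"],st["force"],st["gripper_width"])
a=crop(t,110,150,200,230,5);b=crop(s,170,80,260,200,3.8)
w=np.zeros((460,800,3),np.uint8);w[:400,:450]=a;w[:456,455:797]=b
cv2.imwrite("pics/g6.png",cv2.convertScaleAbs(w,alpha=1.4))
E
```

```text
[574.22629521 146.39663151 150.31349362] [ 0.01284998 -0.65552322 -3.31326252] 15.83341605228529
```

View pics/g6.png

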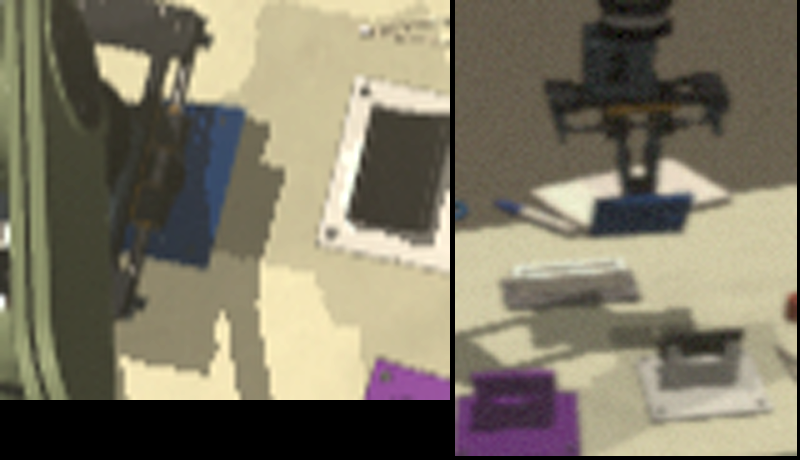

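The plate is held by the bar at about 45 deg, with its upper edge at (645,200) in the side half. The worktop under it is free, so I press it flat there.

Emit:
send_rows([
  [0,0,-0.03],
  [0,0,-0.06],
  [0,0,-0.085],
  [0,0,-0.093],
  [0,0,-0.1],
  [0,0,-0.105],
  [0,0,-0.11],
  [0,0,-0.115],
], grip=[-1,-1,-1,-1,-1,-1,-1,-1], yaw=[0,0,0,0,0,0,0,0], grip_force=12)

```text
time_s: 12.25
ee_pos: [574.2, 143.3, 39.4]
ee_rot: [-180.0, 0.2, 78.3]
force: [-8.4, -7.1, 17.3]
gripper_width: 15.8
gripper_force: 13.0
```

Emit:
send_rows([
  [0,0,-0.003],
  [0,0,-0.006],
  [0,0,-0.008],
  [0,0,-0.01],
  [0,0,-0.012],
  [0,0,-0.014],
  [0,0,-0.014],
  [0,0,-0.014],
], grip=[-1,-1,-1,-1,-1,-1,-1,-1], yaw=[0,0,0,0,0,0,0,0])

```text
time_s: 12.92
ee_pos: [575.5, 143.1, 25.2]
ee_rot: [179.9, 0.1, 78.4]
force: [-3.8, -7.3, 8.3]
gripper_width: 15.8
gripper_force: 13.7
```

Emit:
send_rows([
  [0,0,-0.002],
  [0,0,-0.004],
  [0,0,-0.005],
  [0,0,-0.005],
  [0,0,-0.005],
  [0,0,-0.005],
  [0,0,0],
  [0,0,0],
], grip=[-1,-1,-1,-1,1,1,1,1], yaw=[0,0,0,0,0,0,0,0])

```text
time_s: 13.58
ee_pos: [576.0, 145.6, 23.3]
ee_rot: [179.9, -0.1, 78.3]
force: [0.2, 0.4, -0.1]
gripper_width: 40.0
gripper_force: 0.0
```

Emit:
send_rows([
  [0,0,0.02],
  [0,0,0.06],
  [0,0.04,0.1],
  [0,0.08,0.13],
  [0,0.12,0.13],
  [0,0.16,0.13],
  [0,0.16,0.13],
  [0,0.16,0.13],
], grip=[1,1,1,1,1,1,1,1], yaw=[0,0,0,0,0,0,0,0])

```text
time_s: 14.25
ee_pos: [574.7, 309.6, 152.4]
ee_rot: [179.9, -0.1, 78.6]
force: [0.7, -0.6, 0.1]
gripper_width: 90.2
gripper_force: 0.0
```

```bash
python3 - <<'E'
from h import *
t=grab("top");s=grab("side");st=env.state();print(st["ee_pos"],st["ee_rot"])
a=crop(t,120,160,190,230,6);b=crop(s,180,100,260,200,4)
w=np.zeros((430,760,3),np.uint8);w[:420,:420]=a;w[:400,430:750]=b
cv2.imwrite("pics/g7.png",cv2.convertScaleAbs(w,alpha=1.4))
H=cv2.cvtColor(cv2.medianBlur(cv2.resize(t["frame"],None,fx=4,fy=4,interpolation=cv2.INTER_CUBIC),5),cv2.COLOR_RGB2HSV).astype(int)
m=((H[...,0]>90)&(H[...,0]<125)&(H[...,1]>60)).astype(np.uint8);q=np.zeros_like(m);q[640:920,480:760]=m[640:920,480:760]
c=max(cv2.findContours(q,cv2.RETR_EXTERNAL,cv2.CHAIN_APPROX_NONE)[0],key=cv2.contourArea)[:,0]
w=np.array([onz(t,((u+.5)/4-.5,(v+.5)/4-.5),8)[:2] for u,v in c],np.float32);print(cv2.minAreaRect(w))
E
```

```text
[574.38920542 305.29287566 151.35711421] [-1.79965813e+02  9.23546265e-02  7.84280070e+01]
((571.058837890625, 122.1949234008789), (100.44902038574219, 98.59935760498047), 78.85491943359375)
```

View pics/g7.png

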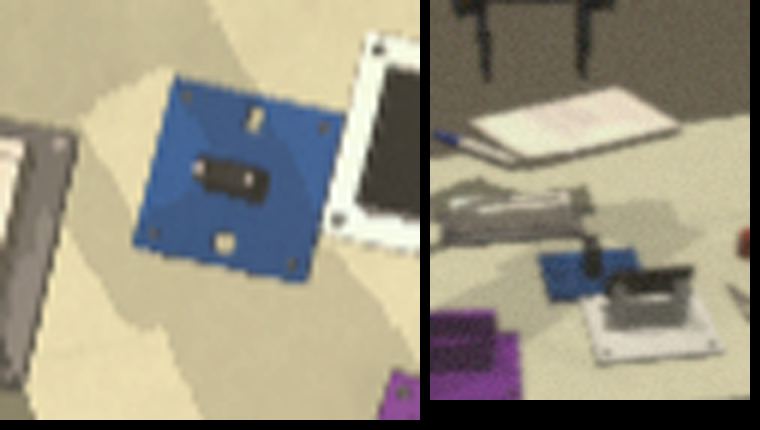

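The plate lies flat on the worktop, bar up: in the top half the hole is at (224,243), the slot at (254,120) and the bar at (232,178). By the mask it measures 100 x 99 mm, is centred at (571,122) and has a yaw of -11.1 deg. All 10 pictures are used, so I go by numbers from here. Next I take the bar squarely.

Emit:
send_rows([
  [0,-0.04,0],
  [0,-0.08,0],
  [-0.002,-0.12,0],
  [-0.0035,-0.16,-0.03],
  [-0.0035,-0.183,-0.07],
  [-0.0035,-0.183,-0.095],
  [-0.0035,-0.183,-0.095],
  [-0.0035,-0.183,-0.095],
], grip=[1,1,1,1,1,1,1,1], yaw=[0.5,0.5,0.5,0.5,0.5,0.5,0.5,0.5], grip_force=25)

```text
time_s: 15.02
ee_pos: [569.8, 120.5, 55.7]
ee_rot: [-179.7, 0.1, 78.7]
force: [0.3, 0.5, 0.2]
gripper_width: 91.0
gripper_force: 0.0
```

Emit:
send_rows([
  [0,0,-0.015],
  [0,0,-0.03],
  [0,0,-0.04],
  [0,0,-0.043],
  [0,0,-0.043],
  [0,0,-0.043],
  [0,0,-0.043],
  [0,0,-0.043],
], grip=[1,1,1,1,-1,-1,-1,-1], yaw=[0,0,0,0,0,0,0,0])

```text
time_s: 15.68
ee_pos: [572.1, 122.6, 14.9]
ee_rot: [179.9, -0.0, 78.8]
force: [0.1, -0.4, -0.3]
gripper_width: 67.4
gripper_force: 0.0
```

Emit:
send_rows([
  [0,0,0],
  [0,0,0],
  [0,0,0],
  [0,0,0],
  [0,0,0],
  [0,0,0],
  [0,0,0],
  [0,0,0],
], grip=[-1,-1,-1,-1,-1,-1,-1,-1], yaw=[0,0,0,0,0,0,0,0])

```text
time_s: 16.35
ee_pos: [571.6, 122.4, 14.0]
ee_rot: [180.0, -0.0, 78.8]
force: [-0.1, -0.3, -1.2]
gripper_width: 15.8
gripper_force: 25.0
```

```bash
python3 - <<'E'
from h import *
st=env.state();print(st["ee_pos"],st["ee_rot"],st["gripper_width"],st["force"])
E
```

```text
[571.57805984 122.36853262  13.96890719] [ 1.79972904e+02 -5.51448737e-03  7.88355322e+01] 15.779769626754852 [-0.11573098 -0.30196091 -1.17809252]
```

Emit:
send_rows([
  [0,0,0.015],
  [0,0,0.05],
  [0,0,0.09],
  [0,0,0.127],
  [0.002,-0.04,0.127],
  [0.004,-0.08,0.127],
  [0.006,-0.12,0.127],
  [0.008,-0.16,0.127],
], grip=[-1,-1,-1,-1,-1,-1,-1,-1], yaw=[0,0,0,0,0,1,2,2.3])

```text
time_s: 17.02
ee_pos: [578.7, -39.0, 140.7]
ee_rot: [-180.0, 0.0, 81.2]
force: [0.9, -0.2, -2.7]
gripper_width: 15.8
gripper_force: 25.0
```

Emit:
send_rows([
  [0.002,-0.04,0],
  [0.004,-0.08,0],
  [0.006,-0.12,0],
  [0.008,-0.16,0],
  [0.011,-0.19,0],
  [0.011,-0.198,-0.02],
  [0.011,-0.198,-0.05],
  [0.011,-0.198,-0.06],
], grip=[-1,-1,-1,-1,-1,-1,-1,-1], yaw=[0,0,0,0,0,0,0,0])

```text
time_s: 17.68
ee_pos: [587.3, -235.6, 76.5]
ee_rot: [-179.6, -0.1, 81.0]
force: [-1.0, 0.7, -3.8]
gripper_width: 15.4
gripper_force: 25.0
```

Emit:
send_rows([
  [0,0,0],
  [0,0,0],
  [0,0,0],
], grip=[-1,-1,-1], yaw=[0,0,0])

```text
time_s: 17.93
ee_pos: [591.4, -235.4, 82.3]
ee_rot: [179.9, 0.0, 81.2]
force: [0.3, 0.3, -2.1]
gripper_width: 15.8
gripper_force: 25.0
```

```bash
cat > m.py <<'E'
from h import *
from scipy.ndimage import map_coordinates
st=env.state();print(st["ee_pos"],st["ee_rot"],st["gripper_width"],st["force"])
for n in("side","top"):
    f=grab(n);cv2.imwrite(f"m_{n}.png",f["frame"][:,:,::-1])
    H=cv2.cvtColor(cv2.medianBlur(cv2.resize(f["frame"],None,fx=4,fy=4,interpolation=cv2.INTER_CUBIC),5),cv2.COLOR_RGB2HSV).astype(int)
    m=((H[...,0]>90)&(H[...,0]<125)&(H[...,1]>60)).astype(np.uint8)
    p=(proj(f,st["ee_pos"])*4).astype(int);q=np.zeros_like(m);a=slice(max(p[1]-180,0),p[1]+180),slice(p[0]-180,p[0]+180);q[a]=m[a]
    cs=sorted(cv2.findContours(q,cv2.RETR_EXTERNAL,cv2.CHAIN_APPROX_NONE)[0],key=cv2.contourArea)[::-1][:3]
    for c in cs:
        if cv2.contourArea(c)<200: continue
        z=st["ee_pos"][2]-14+8
        w=np.array([onz(f,((u+.5)/4-.5,(v+.5)/4-.5),z)[:2] for u,v in c[:,0]],np.float32)
        hull=cv2.convexHull(w); r=cv2.minAreaRect(w);print(n,cv2.contourArea(c)/16,np.round(r[0],1),np.round(r[1],1),round(r[2],2),cv2.boxPoints(r).round(1).tolist())
E
python3 m.py
```

```text
[ 591.3799884  -235.37618709   82.27503304] [1.79872972e+02 2.70922395e-02 8.11887538e+01] 15.772280823192164 [ 0.34361101  0.34331967 -2.08196682]
side 187.40625 [ 587.8 -238.3] [103.2  98.5] 81.26 [[531.2999877929688, -281.8999938964844], [628.5999755859375, -296.79998779296875], [644.2999877929688, -194.8000030517578], [546.9000244140625, -179.8000030517578]]
side 46.3125 [ 563.9 -219.7] [73.  34.5] 83.64 [[542.7000122070312, -254.10000610351562], [577.0, -257.8999938964844], [585.0999755859375, -185.39999389648438], [550.7999877929688, -181.60000610351562]]
top 58.5 [ 577.7 -189.8] [16.2 61.3] 84.79 [[546.4000244140625, -195.10000610351562], [607.5, -200.60000610351562], [608.9000244140625, -184.5], [547.9000244140625, -178.89999389648438]]
```

```bash
python3 - <<'E'
from h import *
f=grab("side");t=grab("top")
F=np.array([590,-235.3,16]);
def dark(fr,f,z,nm):
    H=cv2.cvtColor(cv2.medianBlur(cv2.resize(fr,None,fx=4,fy=4,interpolation=cv2.INTER_CUBIC),5),cv2.COLOR_RGB2HSV).astype(int)
    m=(H[...,2]<115).astype(np.uint8);p=(proj(f,F)*4).astype(int);q=np.zeros_like(m);a=slice(p[1]-80,p[1]+85),slice(p[0]-140,p[0]+130);q[a]=m[a]
    q=cv2.morphologyEx(q,cv2.MORPH_OPEN,np.ones((7,7)))
    c=max(cv2.findContours(q,cv2.RETR_EXTERNAL,cv2.CHAIN_APPROX_NONE)[0],key=cv2.contourArea)[:,0]
    w=np.array([onz(f,((u+.5)/4-.5,(v+.5)/4-.5),z)[:2] for u,v in c],np.float32);r=cv2.minAreaRect(w)
    print(nm,np.round(r[0],1),np.round(r[1],1),round(r[2],2),cv2.boxPoints(r).round(1).tolist())
    if nm=="side":
        # expected silhouette for box at F with same camera
        def sil(c,sx,sy,h,yaw,z):
            R=np.array([[np.cos(yaw),-np.sin(yaw),0],[np.sin(yaw),np.cos(yaw),0],[0,0,1]])
            P=[proj(f,c+R@[a*sx/2,b*sy/2,d]) for a in(-1,1) for b in(-1,1) for d in(0,-h)]
            w=np.array([onz(f,p,z)[:2] for p in P],np.float32);return cv2.minAreaRect(w)
        y=np.radians(-8.87)
        print("exp fixture",sil(F,150,130,16,y,16))
        print("exp plate at tcp",sil(np.array([591.4,-235.4,76.3]),100,100,8,y,76.3))
dark(np.load("s0.npy"),f,16,"side");dark(np.load("t0.npy"),t,16,"top")
E
```

```text
side [ 587.4 -243.2] [154.2 157.6] 81.08 [[497.6000061035156, -307.20001220703125], [653.2999877929688, -331.6000061035156], [677.2000122070312, -179.3000030517578], [521.5, -154.8000030517578]]
exp fixture ((585.55322265625, -246.40939331054688), (153.32437133789062, 155.3612060546875), 81.1300048828125)
exp plate at tcp ((588.83642578125, -241.4965362548828), (112.8378677368164, 103.18584442138672), 81.12999725341797)
top [ 590. -235.] [132.6 151.8] 81.56 [[505.1000061035156, -289.3999938964844], [655.2999877929688, -311.70001220703125], [674.7999877929688, -180.60000610351562], [524.5999755859375, -158.3000030517578]]
```

Emit:
send_rows([
  [0,0.0006,-0.015],
  [0,0.0006,-0.03],
  [0,0.0006,-0.036],
  [0,0.0006,-0.038],
  [0,0.0006,-0.04],
  [0,0.0006,-0.042],
  [0,0.0006,-0.043],
  [0,0.0006,-0.043],
], grip=[-1,-1,-1,-1,-1,-1,-1,-1], yaw=[0,0,0,0,0,0,0,0])

```text
time_s: 18.8
ee_pos: [590.8, -235.2, 38.4]
ee_rot: [179.9, 0.0, 81.1]
force: [-0.1, 0.1, -2.0]
gripper_width: 16.1
gripper_force: 25.0
```

```bash
python3 m.py
```

```text
[ 590.8033363  -235.17723447   38.41943108] [1.79933105e+02 1.43205166e-02 8.11382212e+01] 16.104570340291378 [-0.08305324  0.1391832  -2.00522358]
side 242.15625 [ 589.2 -238.3] [102.9 101.6] 82.77 [[532.2999877929688, -282.8999938964844], [633.0999755859375, -295.70001220703125], [646.0999755859375, -193.60000610351562], [545.2000122070312, -180.8000030517578]]
top 52.65625 [ 576.5 -187.7] [16.1 59.3] 89.07 [[546.7000122070312, -195.3000030517578], [606.0, -196.1999969482422], [606.2000122070312, -180.1999969482422], [546.9000244140625, -179.1999969482422]]
```

Emit:
send_rows([
  [0,0,-0.001],
  [0,0,-0.002],
  [0,0,-0.003],
  [0,0,-0.004],
  [0,0,-0.005],
  [0,0,-0.005],
], grip=[-1,-1,-1,-1,-1,-1], yaw=[0,0,0,0,0,0], grip_force=15)

```text
time_s: 19.4
ee_pos: [591.6, -235.8, 33.3]
ee_rot: [179.8, 0.1, 81.2]
force: [3.6, -2.5, -1.0]
gripper_width: 15.6
gripper_force: 15.0
```

Emit:
send_rows([
  [0.0008,-0.0006,0],
  [0.0012,-0.0008,0],
  [0.0012,-0.0008,-0.001],
  [0.0012,-0.0008,-0.002],
  [0.0012,-0.0008,-0.003],
  [0.0012,-0.0008,-0.003],
], grip=[-1,-1,-1,-1,-1,-1], yaw=[0,0,0,0,0,0])

```text
time_s: 19.9
ee_pos: [591.7, -235.9, 30.0]
ee_rot: [180.0, 0.0, 81.1]
force: [2.5, -1.7, -0.4]
gripper_width: 16.0
gripper_force: 15.0
```

Emit:
send_rows([
  [0.0005,-0.0003,-0.0005],
  [0.0005,-0.0003,-0.001],
  [0.0005,-0.0003,-0.0015],
  [0.0005,-0.0003,-0.002],
  [0.0005,-0.0003,-0.002],
  [0.0005,-0.0003,-0.002],
], grip=[-1,-1,-1,-1,-1,-1], yaw=[0,0,0,0,0,0])

```text
time_s: 20.4
ee_pos: [591.7, -235.9, 29.9]
ee_rot: [-180.0, -0.0, 81.1]
force: [-1.6, -0.1, 12.0]
gripper_width: 16.2
gripper_force: 15.0
```

The plate is seated: it stops at the expected height with 12 N of upward push. Now I release and lift clear.

Emit:
send_rows([
  [0,0,0.0015],
  [0,0,0.0018],
  [0,0,0.0018],
  [0,0,0.0018],
  [0,0,0.0018],
  [0,0,0.0018],
  [0,0,0.0018],
  [0,0,0.0018],
], grip=[-1,-1,0,0.5,1,1,1,1], yaw=[0,0,0,0,0,0,0,0])

```text
time_s: 21.07
ee_pos: [591.9, -236.0, 29.5]
ee_rot: [-180.0, -0.0, 81.1]
force: [-0.4, 0.2, 1.0]
gripper_width: 53.2
gripper_force: 0.0
```

Emit:
send_rows([
  [0,0,0.01],
  [0,0,0.04],
  [0,0,0.08],
  [0,0,0.12],
  [-0.01,0.04,0.15],
  [-0.01,0.08,0.15],
  [-0.01,0.12,0.15],
  [-0.01,0.16,0.15],
], grip=[1,1,1,1,1,1,1,1], yaw=[0,0,0,0,0,0,0,0])

```text
time_s: 21.73
ee_pos: [582.1, -77.6, 181.9]
ee_rot: [179.8, -0.0, 81.0]
force: [0.7, -0.3, -0.8]
gripper_width: 91.5
gripper_force: 0.0
```

Emit:
send_rows([
  [0,0.04,0],
  [0,0.08,0],
  [0,0.12,0],
  [0,0.15,0],
  [0,0.15,0],
  [0,0.15,0],
], grip=[1,1,1,1,1,1], yaw=[0,0,0,0,0,0])

```text
time_s: 22.23
ee_pos: [582.0, 72.7, 180.5]
ee_rot: [180.0, 0.0, 81.3]
force: [-0.8, -0.3, 0.9]
gripper_width: 91.1
gripper_force: 0.0
```

```bash
python3 - <<'E'
from h import *
print(env.state()["ee_pos"],env.state()["force"])
F=np.array([591,-235.3,24.])
def blue(f,c,z):
    H=cv2.cvtColor(cv2.medianBlur(cv2.resize(f["frame"],None,fx=4,fy=4,interpolation=cv2.INTER_CUBIC),5),cv2.COLOR_RGB2HSV).astype(int)
    m=((H[...,0]>90)&(H[...,0]<125)&(H[...,1]>60)).astype(np.uint8);p=(proj(f,c)*4).astype(int);q=np.zeros_like(m);a=slice(p[1]-110,p[1]+110),slice(p[0]-110,p[0]+110);q[a]=m[a]
    cc=max(cv2.findContours(q,cv2.RETR_EXTERNAL,cv2.CHAIN_APPROX_NONE)[0],key=cv2.contourArea)[:,0]
    w=np.array([onz(f,((u+.5)/4-.5,(v+.5)/4-.5),z)[:2] for u,v in cc],np.float32);r=cv2.minAreaRect(w)
    print(np.round(r[0],1),np.round(r[1],1),round(r[2],2))
blue(grab("top"),F,24);blue(grab("side"),F,24)
f=grab("top");e=np.array([np.cos(np.radians(-8.87)),np.sin(np.radians(-8.87)),0])
for k,h in((-36,12),(36,10)):
    p=proj(f,[590.5+k*e[0],-235.3+k*e[1],16+h]);i=p.round().astype(int);print(p.round(1));print(f["frame"][i[1]-3:i[1]+4,i[0]-3:i[0]+4].max(2))
E
```

```text
[581.99243107  72.68731934 180.49547337] [-0.79540622 -0.28404729  0.92149027]
[ 590.6 -235.5] [101.1 101.7] 81.05
[ 591.2 -236.4] [103.5 103.4] 81.02
[262.6 195.8]
[[120 120 120 115 120 120 120]
 [118 104  99 102 103 120 121]
 [117  81 139 157 100 111 120]
 [117  77 149 162 113 109 120]
 [118  95 104 114  93 117 120]
 [119 113 104 104 106 119 119]
 [108 110 120 120 119 118 119]]
[266.2 175. ]
[[120 120 115 114 115 114 111]
 [120 118 103  82  91  95 118]
 [119 117  93  94  73  76 119]
 [119 117  86  92  83  99 119]
 [121 118  78  85  88 109 117]
 [121 121 102  92  83 115 118]
 [121 120 119 112 106 119 119]]
```

The plate matches the fixture in the top view: centre (590.6,-235.5), yaw -9.0 deg, with the bright round pin visible inside the hole. I hand it in.

```bash
python3 -c "
from workcell import env
print(env.job_done())"
```

```text
the job is handed in; nothing more can be done
None
```

The carrier plate was laid on the aluminium rest and released, then set on the steel fixture with its hole over the round pin. By height, contact force and the top view it sits home and flat, and I let go and handed the job in; the hand-in call returned no verdict.

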